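# Make up a water-sampling kit and a test kit

### The job

Make up the two field kits from the loose stock standing close to the robot, to the right of the trays (not the spares at the back of the bench): into the sampling tray (two round wells and a long narrow groove) go the tall bottle, the dropper vial and the marker pen; into the test tray (one round well and a wide groove) go the squat reagent bottle and the conical tube lying down, each seated fully in the recess made for it. Set the glass bottles down, never dropping or tipping them over, and leave the small slender bottle and the timer where they stand.

Things in the scene. Friction and masses are not known exactly. Their poses are not given: they have to be found in the camera images.
- sampling_tray: Fixed tray 170(x)x186(y) mm, dark insert with paler recess floors, top z 30, rim 34: two round wells, long narrow groove. Origin: underside centre. In mm: bottle well d68 at x39 y-36, floor z4; vial well d34 at x39 y45, floor z10; marker groove along y at x-38 y0, 160 long, 30 wide, floor z18, either way round, with a finger well at its middle, 70(x)x48(y), floor z12
- test_tray: Fixed tray 186(x)x154(y) mm, dark insert with paler recess floors, top z 30, rim 34: one round well, shorter wide groove. Origin: underside centre. In mm: bottle well d72 at x44 y0, floor z4; tube groove along y at x-40 y0, 128 long, 50 wide, floor z14, either way round, with a finger well at its middle, 80(x)x50(y), floor z8
- tall_bottle: The tall clear bottle, the tallest of the three loose bottles: 52 mm across, 150 mm high, shoulders at 99 mm, neck and cap 29 mm across from 100 mm to the top (grasp there); 170 g. Origin: centre of its underside, z up. Stands upright on the worktop.
- squat_bottle: The squat, wide-capped glass reagent bottle, the lowest of the three loose bottles: 56 mm across, 106 mm high, shoulders at 69 mm, neck and cap 36 mm across from 70 mm to the top (grasp there); 160 g. Origin: centre of its underside, z up. Stands upright on the worktop in the stock; the two like it far back on the bench are not meant.
- vial: Small dropper vial, white body with a pointed dropper cap, 48 mm high: body 17 mm across up to 30 mm, cap 15 mm above that; 20 g. Origin: centre of its underside, z up. Stands upright.
- marker: Marker pen lying on its side, white barrel with a black cap, 142 mm long, 14 mm wide, 16 mm high; length along its y axis. Origin: underside at mid length, z up. It does not roll. Pinch the barrel at its middle. The one far back behind the machines is not meant.
- tube: 50 ml conical centrifuge tube lying on its side, 112 mm long, length along its y axis, screw cap 34 mm across at the -y end (from -56 to -42 mm), barrel 29 mm across from -42 to +34 mm, pointed tip beyond; 34 mm high. Origin: underside at mid length, z up; its axis is 17 mm above the origin. It does not roll. Pinch the barrel across, at the origin.
- small_bottle: Bystander, to be left where it stands: slender clear bottle with a screw cap, 44 mm across, 120 mm high. Origin: centre of its underside.
- timer: Bystander, to be left where it stands: bench timer leaning on its foot, 65 by 64 mm, 71 mm high. Origin: centre of its underside.
Mind the look-alikes: they are no part of the job. Leave any red look-alike of the squat_bottle alone.

How it is judged:
By the outcome, as a careful person would: the job done as asked, in the order asked, and still so for the second after the job is handed in, with the robot touching nothing.
It also fails if it takes over 125 s, if anything falls off the work surface, if the arm or the gripper's body presses on something with over 40 N, if the wrist force passes 120 N, or if a joint passes its speed limit or range.

### The arm

A 6-joint arm with a two-finger parallel gripper is mounted at the origin on a cart in front of the work surface, level with it; the furniture and walls round the work are solid. World frame = base frame: x ahead of the robot, y to its left, z up, the work surface at z = 0. Lengths are in m, angles in rad, forces in N, time in s.
With the tool pointing down it reaches from about 0.3 to 0.875 m from the base axis. Payload 6.4 kg.
Tool frame: the origin (TCP) lies at the very end of the fingers, on their centre line; the grasp point (between the pads) lies 19 mm behind it; z points along the fingers, y is the line along which they close (so a half turn about z gives the same grasp; the last joint's range is limited). The gripper opens to 85 mm and grips with 20 to 120 N. Pads are 22 mm wide; open, the fingers measure 114 mm over their backs; the gripper's body (76 mm by 85 mm) begins 54 mm behind the grasp point. The pads swing forward as they close: fully open they stand 13 mm farther back than shut.
Start: joints at [1.044, 0.181, 1.607, -0, 1.354, -0.206], TCP at [0.181, 0.546, 0.203] pointing down, gripper open.
Joint ranges: [-2.99, 2.99], [-0.89, 2.07], [0.3, 2.58], [-1.14, 4.28], [0, 2.63], [-3.12, 3.12]. Speed limits (rad/s): [2.57, 2.57, 3.01, 3.14, 3.14, 3.14].

### API

Orientations are given as a unit quaternion [w, x, y, z].
In Python, from bench import ctrl gives the robot as it stands.
- The arm moves only by the tool jog_arm, never from a script. Its argument "series" is a list that holds one entry, the list of rows, each a list of 7 numbers: the shift along the tool's x, y, z in mm, then the turn, a rotation vector about the tool's x, y, z in rad, then the finger opening in mm, from 0 to 85.4. In form: [[[tx, ty, tz, rx, ry, rz, gripper], ...]]. A call has exactly 10 rows; each row shifts and turns the commanded pose from where the row before left it, along the tool's axes as they then stand; what a row does not reach is not made up. A row lasts 1/10 s, in which the tool goes at most 50 mm and 8.59 degrees, less where a joint would pass 70% of its speed; a pose out of reach is approached as far as the arm can. A call with a gripper value outside its range is refused whole. The fingers move at their own pace and stop on an object; the grip force is fixed at half the most. Time passes only in rows, so rows that do not move let the fingers close, or fill a call up. It gives the time, the measured TCP pose, the force, the opening and the grip force at its end, in the units of the state.
- ctrl.get_obs(): the state, without advancing time (a new reading comes with each control period).
- ctrl.camera(name): name is "side" or "top" or "wrist"; returns a dict with "frame" (420x560x3 uint8, blue, green, red), "z_map" (420x560 float32, m along the optical axis (not along the pixel's ray), 0 where there is no reading), "fx", "fy", "cx", "cy" (pixels), "k1" (the pictures are not rectified: a ray, as slopes to the right and down, at radius r is drawn at 1 + k1 r^2 times it, then the intrinsics apply), "xyz" and "rotation" of the camera in the world. Camera axes: x right, y down, z forward; pixel columns grow to the right and rows downward; lengths in m; the calibration is good to about 2 mm. A picture is of the moment at which its call begins.
- ctrl.hand_in(): hands the job in; it is judged then, once.
The state is a dict: "time_s": time; "q": joint angles; "dq": joint speeds; "joint_efforts": joint torques, N m; "eef_pos": TCP position; "eef_rot": TCP orientation; "wrist_force": force on the tool from outside, world axes, zero at the start; "torque": the same for the moment, N m; "opening": opening from 0.0 (shut) to 1.0 (fully open); "grasp_force": force on a finger pad.
Only numpy, scipy, OpenCV 4.12 (cv2) and the standard library are available. Lean on these libraries where they do the work, as an engineer would, in place of code of your own. Each camera call takes 0.05 s, during which the arm holds its last target. There are 200 camera calls.

## Working session

There is one attempt and no reset: what is moved stays moved. The work goes in short steps, Python scripts to look and compute and a tool call to move; the robot and the scene stay as the last step left them, time stands still between calls to the robot, and variables do not carry over. Pictures are saved under pics/ and viewed, at most 14 in all, crops included, and the job is handed in when it is done.

Besides the shell and the picture viewer there is one more tool, called after ">>>" by a JSON object that holds its "method" and its "body", one argument or row to a line. jog_arm: Moves the arm, as the interface text tells. Its arguments: {"type":"object","properties":{"series":{"type":"array"}},"required":["series"]}

```bash
mkdir -p pics; ls
cat > h.py <<'E'
import numpy as np,cv2,pickle
from bench import ctrl
def grab(n):
    c=ctrl.camera(n); pickle.dump(c,open(f'{n}.pkl','wb')); return c
def load(n): return pickle.load(open(f'{n}.pkl','rb'))
def R(c):
    r=np.array(c['rotation'],float)
    if r.size==4:
        from scipy.spatial.transform import Rotation as Q
        return Q.from_quat([r.flat[1],r.flat[2],r.flat[3],r.flat[0]]).as_matrix()
    return r
def rays(c,uv):
    uv=np.atleast_2d(np.array(uv,float)); d=np.stack([(uv[:,0]-c['cx'])/c['fx'],(uv[:,1]-c['cy'])/c['fy']],1)
    s=d.copy()
    for _ in range(20): s=d/(1+c['k1']*(s**2).sum(1,keepdims=True))
    return np.c_[s,np.ones(len(s))]
def onz(c,uv,z):
    w=rays(c,uv)@R(c).T; o=np.array(c['xyz']); return o+w*((z-o[2])/w[:,2])[:,None]
def pts(c):
    h,w=c['z_map'].shape; u,v=np.meshgrid(np.arange(w),np.arange(h))
    r=rays(c,np.c_[u.ravel(),v.ravel()])*c['z_map'].reshape(-1,1)
    return (r@R(c).T+np.array(c['xyz'])).reshape(h,w,3)
E
python3 - <<'E'
from h import *
for n in('top','side','wrist'):
    c=grab(n); cv2.imwrite(f'pics/{n}0.png',c['frame']); print(n,c['xyz'],np.round(R(c),3).tolist(),c['fx'],c['k1'],c['cx'],c['cy'])
print(ctrl.get_obs())
E
```

```text
pics
top [ 0.25637559 -0.08126051  1.36869212] [[0.059, -0.977, 0.206], [-0.998, -0.059, 0.008], [0.004, -0.206, -0.979]] 449.1870088141752 -0.007124053923769633 276.5324645934793 208.36495102081722
side [0.45296233 0.92999353 0.69210912] [[-0.998, -0.021, 0.059], [-0.06, 0.564, -0.823], [-0.016, -0.825, -0.564]] 505.7646491474435 0.03263096262729406 281.05681195105717 217.57437262450915
wrist [0.10189424 0.57133565 0.3736413 ] [[0.315, 0.898, 0.307], [0.949, -0.297, -0.104], [-0.002, 0.324, -0.946]] 373.14708367210284 -0.0166026795472383 285.56266666963955 215.84809804592055
{'time_s': 0.15, 'q': array([ 1.04367853e+00,  1.81371420e-01,  1.60773164e+00, -1.76806176e-05,
        1.35381948e+00, -2.06280285e-01]), 'dq': array([ 0.00069338, -0.00352291, -0.00318979, -0.00127227,  0.00082732,
       -0.0024698 ]), 'joint_efforts': array([ 1.78676986e-03, -4.45263076e+01, -3.51691854e+01, -1.92943007e-04,
        5.78522449e-03,  3.75665707e-05]), 'eef_pos': array([0.18108297, 0.54527361, 0.20211312]), 'eef_rot': array([-2.30347154e-04,  1.59729682e-01,  9.87160568e-01, -6.23827360e-04]), 'wrist_force': array([-0.32130172,  0.72027628,  0.2830093 ]), 'torque': array([ 0.04365289, -0.0477841 ,  0.02949862]), 'grasp_force': 0.0, 'opening': 1.0002092202795465}
```

View pics/top0.png

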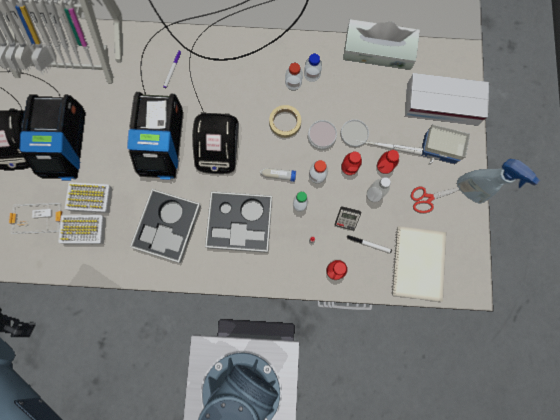

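View pics/side0.png

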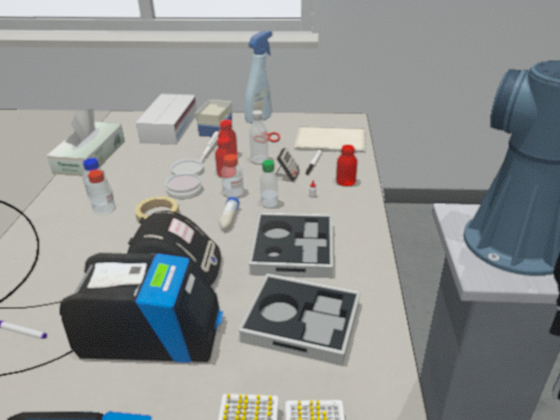

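The top view shows the test tray (166,227), sampling tray (240,222), tube (279,174), marker (370,243), vial (312,240) and timer (348,217). The bottle candidates are white with a red cap (318,170), green-capped (301,200), clear (378,190), and red ones at (352,162), (388,160) and (337,270). Next I'll measure heights from depth and enlarge a crop.

Run:
```python
from h import *
c=load('top');P=pts(c)
for n,(u,v) in dict(redcapwhite=(319,168),green=(301,198),clear=(381,186),r1=(353,160),r2=(389,157),r3=(337,268),bw=(294,70),bb=(313,62),vial=(312,240),tube=(280,174),mark=(370,243),timer=(348,215)).items():
    w=P[v-10:v+11,u-10:u+11].reshape(-1,3); z=w[:,2]; m=z>np.max(z)-.008
    print(n,'top z %.3f'%np.percentile(z,99),'xy',np.round(np.median(w[m],0),3),m.sum())
print('table z',np.round(P[280,200],3),np.round(P[120,250],3))
s=load('side')['frame']; a=cv2.resize(s[110:240,190:370],None,fx=4.4,fy=4.4,interpolation=2)
cv2.imwrite('pics/crop1.png',a[:600,:800])
t=c['frame']; cv2.imwrite('pics/crop2.png',cv2.resize(t[140:290,125:405],(800,430),interpolation=2))
```

```text
redcapwhite top z 0.112 xy [ 0.256 -0.081  1.369] 2
green top z 0.126 xy [ 0.256 -0.081  1.369] 2
clear top z 0.156 xy [ 0.256 -0.081  1.369] 2
r1 top z 0.112 xy [ 0.256 -0.081  1.369] 2
r2 top z 0.111 xy [ 0.256 -0.081  1.369] 3
r3 top z 0.112 xy [ 0.256 -0.081  1.369] 3
bw top z 0.111 xy [ 0.256 -0.081  1.369] 1
bb top z 0.111 xy [ 1.003 -0.158  0.107] 69
vial top z 0.049 xy [ 0.256 -0.081  1.369] 2
tube top z 0.037 xy [ 0.256 -0.081  1.369] 1
mark top z 0.019 xy [ 0.446 -0.362  0.016] 51
timer top z 0.075 xy [ 0.256 -0.081  1.369] 2
table z [0.31  0.147 0.001] [ 0.832  0.033 -0.001]
```

View pics/crop1.png

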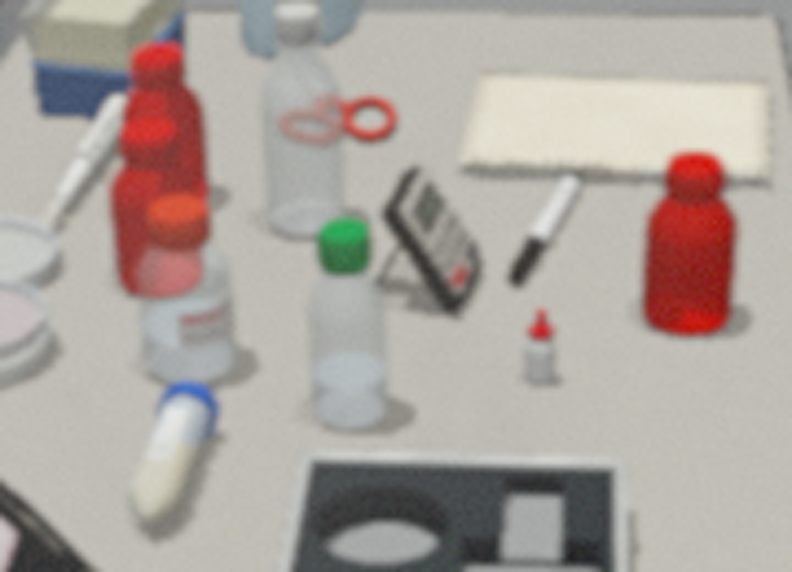

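View pics/crop2.png

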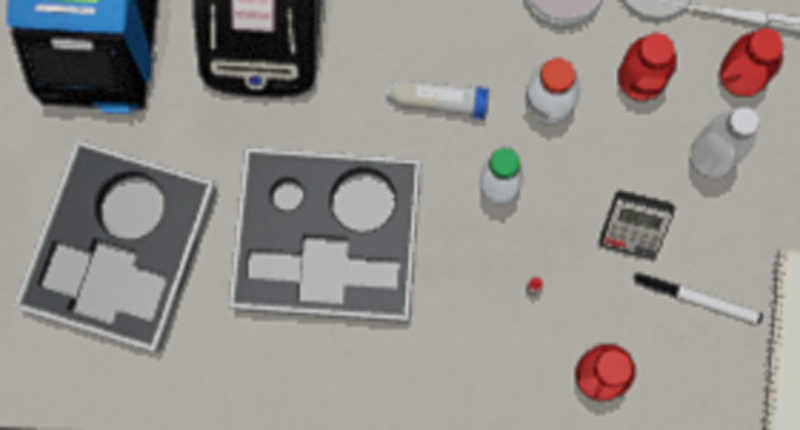

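Named: the squat bottle is the clear one with the red cap at top-view px (318,170), since its height is about 106 and it isn't red-bodied. The tall bottle is the clear white-capped one at (381,186), about 150 high. The green-capped bottle at (301,200), about 120 high, is the small bystander. The three all-red bottles and the two at the back are look-alikes. Both crops confirm this. Next I'll localise everything.

```bash
cat > loc.py <<'E'
from h import *
def blob(m,u,v,r):
    b=np.zeros_like(m,np.uint8); b[v-r:v+r+1,u-r:u+r+1]=m[v-r:v+r+1,u-r:u+r+1]
    n,l,s,ce=cv2.connectedComponentsWithStats(b); k=1+np.argmax(s[1:,4]); return l==k,s[k],ce[k]
for cam,items in dict(top=dict(squat=(319,168,.106),small=(301,198,.12),tall=(384,184,.15),r1=(353,160,.106),r2=(389,157,.106),r3=(337,268,.106),vial=(312,240,.048)),
  side=dict(squat=(230,160,.106),small=(268,167,.12),tall=(257,116,.15),r3=(347,152,.106))).items():
    c=load(cam);P=pts(c)
    for n,(u,v,H) in items.items():
        w=P[v-12:v+13,u-12:u+13]; z=w[...,2]; m=(z>H-.005)&(z<H+.012)&(np.linalg.norm(w-np.array(c['xyz']),axis=2)>.05)
        vv,uu=np.nonzero(m)
        if len(uu)<3: print(cam,n,'few');continue
        (cu,cv_),r=cv2.minEnclosingCircle(np.c_[uu,vv].astype(np.float32)); 
        px=(np.median(uu)+u-12,np.median(vv)+v-12)
        print(cam,n,len(uu),'med3d',np.round(np.median(w[m],0),4),'plane',np.round(onz(c,px,H)[0],4),'px',px, 'ext',np.round(np.ptp(w[m],axis=0),3))
c=load('top');P=pts(c); hsv=cv2.cvtColor(c['frame'],cv2.COLOR_BGR2HSV)
g=c['frame'].max(2)
for n,(u,v,r) in dict(test=(166,227,42),samp=(240,222,42)).items():
    for lab,m,z in (('insert',g<95,.030),('depth',(P[...,2]>.022)&(P[...,2]<.05),.034)):
        m=m.astype(np.uint8).copy(); k=np.zeros_like(m); k[v-r:v+r,u-r:u+r]=1; m&=k
        b,s,ce=blob(m,u,v,r); vv,uu=np.nonzero(b)
        q=onz(c,np.c_[uu,vv],z)[:,:2]; (ctr,sz,a)=cv2.minAreaRect((q*1000).astype(np.float32)); print(n,lab,np.round(ctr,1),np.round(sz,1),round(a,2))
    Q=onz(c,np.argwhere(np.ones((2,2)))*1.,.0)
for n,(u,v,r,z) in dict(tube=(279,174,20,.017),mark=(370,243,25,.010)).items():
    sl=np.s_[v-r:v+r,u-r:u+r]; 
    m=np.zeros(g.shape,np.uint8); zz=P[...,2]; m[sl]=((zz>(.010 if n=='tube' else .006))&(zz<.06))[sl]
    b,s,ce=blob(m,u,v,r); vv,uu=np.nonzero(b); q=onz(c,np.c_[uu,vv],z)[:,:2]*1000
    ctr,sz,a=cv2.minAreaRect(q.astype(np.float32)); print(n,len(uu),np.round(ctr,1),np.round(sz,1),round(a,2)); 
    vx=cv2.fitLine(q.astype(np.float32),cv2.DIST_L2,0,.01,.01).ravel(); print('  line',np.round(vx,3))
    cap=b&((hsv[...,0]>100)&(hsv[...,1]>120) if n=='tube' else g<90); print('  cap',np.round(np.median(onz(c,np.argwhere(cap)[:,::-1],z),0),3))
E
python3 loc.py
```

```text
top squat 112 med3d [ 0.6569 -0.1903  0.107 ] plane [ 0.6563 -0.1906  0.106 ] px (np.float64(320.0), np.float64(166.0)) ext [0.036 0.033 0.012]
top small 86 med3d [ 0.5573 -0.1391  0.121 ] plane [ 0.5577 -0.1388  0.12  ] px (np.float64(301.0), np.float64(196.5)) ext [0.028 0.028 0.011]
top tall 83 med3d [ 0.6064 -0.3712  0.1513] plane [ 0.6065 -0.3712  0.15  ] px (np.float64(385.0), np.float64(182.0)) ext [0.026 0.028 0.013]
top r1 111 med3d [ 0.6902 -0.292   0.1064] plane [ 0.6901 -0.2926  0.106 ] px (np.float64(355.0), np.float64(157.0)) ext [0.035 0.033 0.012]
top r2 111 med3d [ 0.7015 -0.404   0.1062] plane [ 0.7031 -0.4045  0.106 ] px (np.float64(393.0), np.float64(155.0)) ext [0.036 0.033 0.01 ]
top r3 129 med3d [ 0.3617 -0.2564  0.1067] plane [ 0.3622 -0.2554  0.106 ] px (np.float64(339.0), np.float64(268.0)) ext [0.034 0.034 0.012]
top vial 7 med3d [ 0.451  -0.1808  0.0452] plane [ 0.4508 -0.1807  0.048 ] px (np.float64(312.0), np.float64(238.0)) ext [0.007 0.006 0.011]
side squat 90 med3d [ 0.6556 -0.1866  0.1042] plane [ 0.6543 -0.1826  0.106 ] px (np.float64(231.0), np.flo
[... 214 characters left out ...]
68  0.1486] plane [ 0.6027 -0.3621  0.15  ] px (np.float64(258.0), np.float64(113.0)) ext [0.025 0.04  0.006]
side r3 83 med3d [ 0.3621 -0.2526  0.1045] plane [ 0.3618 -0.2517  0.106 ] px (np.float64(348.0), np.float64(147.0)) ext [0.033 0.042 0.006]
test insert [468.  263.7] [142.  174.3] 76.32
test depth [466.2 261.3] [160.1 188.8] 76.34
samp insert [494.4  73.8] [109.3 156. ] 89.63
samp depth [491.8  42. ] [188.8 172.6] 89.33
tube 316 [653.5 -66.7] [110.6  35.2] 84.03
  line [ 7.10000e-02  9.97000e-01  6.51527e+02 -7.02950e+01]
  cap [ 0.65  -0.115  0.017]
mark 207 [ 449.7 -357.8] [140.7  17.9] 75.11
  line [ 2.61000e-01  9.65000e-01  4.49262e+02 -3.57090e+02]
  cap [ 0.461 -0.315  0.01 ]
```

>>> {"method": "jog_arm", "body": {
  "series": [
    [[0,0,-20,0,0,-0.107,70],[0,0,-20,0,0,-0.107,70],[0,0,-10,0,0,-0.107,70],[-20,-43,0,0,0,0,70],[-20,-43,0,0,0,0,70],[-20,-43,0,0,0,0,70],[-20,-43,0,0,0,0,70],[-20,-43,0,0,0,0,70],[-20,-43,0,0,0,0,70],[-20,-43,0,0,0,0,70]]
  ]
}}

```text
time_s: 1.15
eef_pos: [0.3215, 0.243, 0.2527]
eef_rot: [0.0, -0.0, 1.0, 0.0]
wrist_force: [1.3, 0.9, 0.1]
opening: 0.822
grasp_force: 0.0
```

Run:
```python
from h import *
c=load('top');P=pts(c);g=c['frame'].max(2)
for n,(u,v,r) in dict(test=(166,227,55),samp=(240,222,50)).items():
    # pixels clearly part of the tray by depth; rim top only
    q=P[v-r:v+r,u-r:u+r]; X=onz(c,np.argwhere(np.ones(q.shape[:2]))[:,::-1]+[u-r,v-r],.030)[:,:2].reshape(2*r,2*r,2)
    dark=(g[v-r:v+r,u-r:u+r]<110).astype(np.uint8)
    k,l,s,ce=cv2.connectedComponentsWithStats(cv2.morphologyEx(dark,cv2.MORPH_CLOSE,np.ones((2,2))))
    j=l[r-2:r+3,:].max() if False else 1+np.argmax([s[i,4] if abs(ce[i][0]-r)<20 and abs(ce[i][1]-r)<20 else 0 for i in range(1,k)])
    ctr,sz,a=cv2.minAreaRect((X[l==j]*1000).astype(np.float32)); print(n,s[j],np.round(ctr,1),np.round(sz,1),round(a,2))
    # holes (floors) inside insert
    hull=cv2.convexHull(np.argwhere(l==j)[:,::-1].astype(np.int32)); M=np.zeros_like(dark); cv2.fillConvexPoly(M,hull,1)
    fl=M&(l!=j); k2,l2,s2,c2=cv2.connectedComponentsWithStats(fl.astype(np.uint8))
    for i in range(1,k2):
        if s2[i,4]>25: 
            f=q[l2==i]; print('  floor',s2[i,4],np.round(np.median(f,0),3))
w=P[195:235,325:372]; m=(w[...,2]>.02)&(w[...,2]<.1); print('timer',np.round(w[m].min(0),3),np.round(w[m].max(0),3))
```

```text
test [  23   20   64   69 1583] [465.3 260.4] [143.7 175.8] 76.38
  floor 350 [0.507 0.251 0.006]
  floor 799 [0.425 0.271 0.012]
samp [  18   23   63   55 1893] [490.6  39.1] [176.5 159.3] 89.37
  floor 335 [0.528 0.003 0.006]
  floor 77 [0.53  0.083 0.012]
  floor 719 [0.451 0.038 0.017]
timer [ 0.492 -0.358  0.02 ] [ 0.598 -0.252  0.077]
```

>>> {"method": "jog_arm", "body": {
  "series": [
    [[-20,-44,0,0,0,0,60],[-20,-44,0,0,0,0,60],[-20,-44,0,0,0,0,60],[-20,-44,0,0,0,0,60],[-20,-44,0,0,0,0,60],[-20,-44,0,0,0,0,60],[-20,-44,0,0,0,0,60],[-20,-44,0,0,0,0,60],[-20,-44,0,0,0,0,60],[-20,-44,0,0,0,0,60]]
  ]
}}

```text
time_s: 2.15
eef_pos: [0.5218, -0.1972, 0.2524]
eef_rot: [-0.0, 0.0, 1.0, 0.0]
wrist_force: [0.8, 0.9, 1.2]
opening: 0.702
grasp_force: 0.0
```

>>> {"method": "jog_arm", "body": {
  "series": [
    [[-20,-42,0,0,0,0,60],[-20,-42,0,0,0,0,60],[-20,-42,0,0,0,0,60],[-20,-42,0,0,0,0,60],[0,0,0,0,0,0,60],[0,0,0,0,0,0,60],[0,0,0,0,0,0,60],[0,0,0,0,0,0,60],[0,0,0,0,0,0,60],[0,0,0,0,0,0,60]]
  ]
}}

```text
time_s: 3.15
eef_pos: [0.6016, -0.3625, 0.2538]
eef_rot: [0.0, -0.001, 1.0, -0.0]
wrist_force: [-0.1, 0.3, -0.9]
opening: 0.704
grasp_force: 0.0
```

>>> {"method": "jog_arm", "body": {
  "series": [
    [[-4.5,-7.5,10,0,0,0,60],[0,0,30,0,0,0,60],[0,0,30,0,0,0,60],[0,0,25,0,0,0,60],[0,0,25,0,0,0,60],[0,0,22,0,0,0,60],[0,0,0,0,0,0,60],[0,0,0,0,0,0,0],[0,0,0,0,0,0,0],[0,0,0,0,0,0,0]]
  ]
}}

```text
time_s: 4.15
eef_pos: [0.6071, -0.3718, 0.1131]
eef_rot: [0.001, -0.0, 1.0, -0.001]
wrist_force: [-0.1, -0.5, 5.0]
opening: 0.303
grasp_force: 59.6
```

>>> {"method": "jog_arm", "body": {
  "series": [
    [[0,0,0,0,0,0,0],[0,0,0,0,0,0,0],[0,0,0,0,0,0,0],[0,0,0,0,0,0,0],[0,0,-5,0,0,0,0],[0,0,-15,0,0,0,0],[0,0,-25,0,0,0,0],[0,0,-30,0,0,0,0],[0,0,-30,0,0,0,0],[0,0,-25,0,0,0,0]]
  ]
}}

```text
time_s: 5.15
eef_pos: [0.6061, -0.3707, 0.2435]
eef_rot: [0.001, -0.0, 1.0, -0.0]
wrist_force: [0.7, -0.0, -0.8]
opening: 0.304
grasp_force: 59.1
```

Run:
```python
from h import *
c=grab('side'); cv2.imwrite('pics/s1.png',cv2.resize(c['frame'][20:240,180:400],(600,600)))
```

```text
(no output)
```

View pics/s1.png

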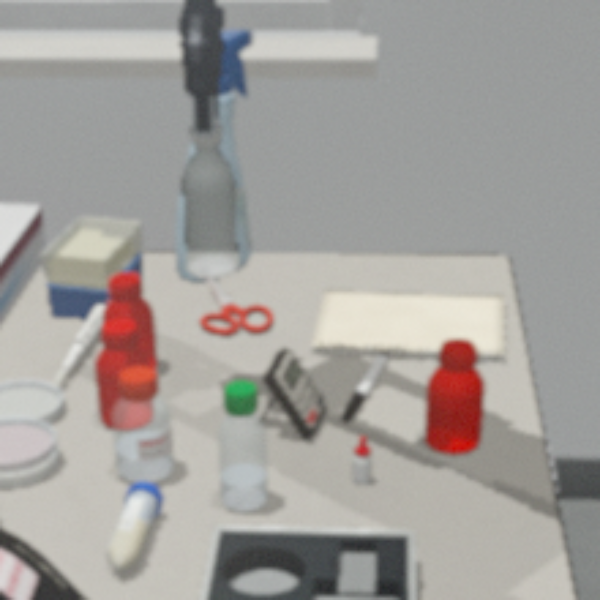

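The tall bottle hangs upright in the gripper (crop px 207,200) and nothing else has moved. Carrying it to the sampling tray.

>>> {"method": "jog_arm", "body": {
  "series": [
    [[0,10,-20,0,0,0,0],[7,25,0,0,0,0,0],[9,45,0,0,0,0,0],[10,48,0,0,0,0,0],[10,48,0,0,0,0,0],[10,48,0,0,0,0,0],[10,48,0,0,0,0,0],[10,48,0,0,0,0,0],[8,35,0,0,0,0,0],[3,19,0,0,0,0,0]]
  ]
}}

```text
time_s: 6.2
eef_pos: [0.5275, 0.0064, 0.2607]
eef_rot: [-0.0, -0.001, 1.0, 0.0]
wrist_force: [-1.1, -1.0, -1.7]
opening: 0.304
grasp_force: 59.4
```

>>> {"method": "jog_arm", "body": {
  "series": [
    [[0,0,0,0,0,0,0],[0,0,0,0,0,0,0],[0,0,20,0,0,0,0],[0,0,30,0,0,0,0],[0,0,30,0,0,0,0],[0,0,10,0,0,0,0],[0,0,0,0,0,0,0],[0,0,0,0,0,0,0],[0,0,0,0,0,0,0],[0,0,0,0,0,0,0]]
  ]
}}

```text
time_s: 7.2
eef_pos: [0.53, 0.0029, 0.1723]
eef_rot: [0.001, -0.0, 1.0, -0.0]
wrist_force: [-0.5, 0.3, -1.3]
opening: 0.307
grasp_force: 59.4
```

>>> {"method": "jog_arm", "body": {
  "series": [
    [[0,0,20,0,0,0,0],[0,0,20,0,0,0,0],[0,0,8,0,0,0,0],[0,0,3,0,0,0,0],[0,0,2,0,0,0,0],[0,0,1,0,0,0,0],[0,0,1,0,0,0,0],[0,0,0,0,0,0,0],[0,0,0,0,0,0,0],[0,0,0,0,0,0,0]]
  ]
}}

```text
time_s: 8.2
eef_pos: [0.53, 0.0031, 0.1173]
eef_rot: [0.001, -0.0, 1.0, -0.0]
wrist_force: [-0.3, 0.7, 5.2]
opening: 0.303
grasp_force: 60.1
```

>>> {"method": "jog_arm", "body": {
  "series": [
    [[0,0,0,0,0,0,60],[0,0,0,0,0,0,60],[0,0,0,0,0,0,60],[0,0,0,0,0,0,60],[0,0,-15,0,0,0,60],[0,0,-25,0,0,0,60],[0,0,-30,0,0,0,60],[8,-18,-10,0,0,0,60],[16,-37,0,0,0,0,60],[16,-37,0,0,0,0,60]]
  ]
}}

```text
time_s: 9.2
eef_pos: [0.4888, -0.0893, 0.1964]
eef_rot: [0.001, -0.001, 1.0, -0.0]
wrist_force: [0.7, -0.7, 0.0]
opening: 0.699
grasp_force: 0.0
```

>>> {"method": "jog_arm", "body": {
  "series": [
    [[16,-37,0,0,0,0,40],[16,-37,0,0,0,0,40],[7,-18,0,0,0,0,40],[0,0,20,0,0,0,40],[0,0,30,0,0,0,40],[0,0,30,0,0,0,40],[0,0,10,0,0,0,40],[0,0,0,0,0,0,40],[0,0,0,0,0,0,40],[0,0,0,0,0,0,40]]
  ]
}}

```text
time_s: 10.2
eef_pos: [0.4511, -0.1815, 0.1075]
eef_rot: [0.001, -0.0, 1.0, -0.001]
wrist_force: [-0.8, -0.0, -0.4]
opening: 0.468
grasp_force: 0.0
```

Run:
```python
from h import *
c=grab('wrist'); f=c['frame']; cv2.imwrite('pics/w1.png',f); P=pts(c); hsv=cv2.cvtColor(f,cv2.COLOR_BGR2HSV)
t=grab('top');o=ctrl.get_obs(); print(o['eef_pos'])
T=pts(t); w=T[170:240,225:275]; m=(w[...,2]>.14)&(w[...,2]<.17)&(w[...,0]>.4); print('tallcap',np.round(np.median(w[m],0),4),m.sum())
m=((hsv[...,0]<8)|(hsv[...,0]>172))&(hsv[...,1]>120)&(P[...,2]>.025)&(P[...,2]<.06)&(np.hypot(P[...,0]-.451,P[...,1]+.181)<.03)
print(m.sum(),np.round(np.median(P[m],0),4),np.round(P[m].min(0),4),np.round(P[m].max(0),4))
```

```text
[ 0.45088755 -0.1813167   0.10719287]
tallcap [0.5276 0.003  0.155 ] 94
335 [ 0.4487 -0.1825  0.0379] [ 0.4435 -0.1901  0.0321] [ 0.4572 -0.1756  0.0496]
```

View pics/w1.png

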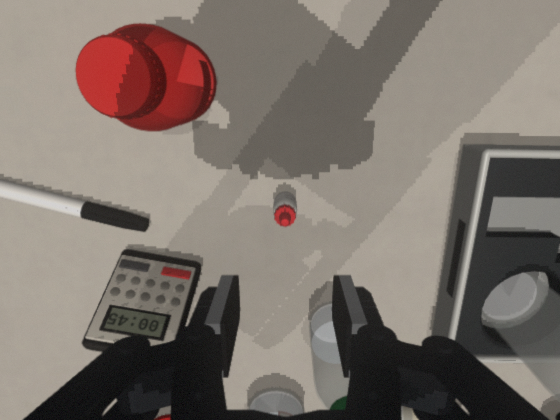

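The wrist view shows the vial (286,210) between the finger lines, well clear of the red bottle and the timer. The tall bottle's cap is at z 0.155, so it is seated.

>>> {"method": "jog_arm", "body": {
  "series": [
    [[0,-1.5,20,0,0,0,40],[0,0,25,0,0,0,40],[0,0,20,0,0,0,40],[0,0,12,0,0,0,40],[0,0,6,0,0,0,40],[0,0,0,0,0,0,40],[0,0,0,0,0,0,0],[0,0,0,0,0,0,0],[0,0,0,0,0,0,0],[0,0,0,0,0,0,0]]
  ]
}}

```text
time_s: 11.3
eef_pos: [0.4503, -0.1825, 0.0233]
eef_rot: [0.0, -0.0, 1.0, -0.0]
wrist_force: [-0.4, 0.4, 0.3]
opening: 0.006
grasp_force: 0.0
```

>>> {"method": "jog_arm", "body": {
  "series": [
    [[0,0,0,0,0,0,0],[0,0,-10,0,0,0,0],[0,0,-20,0,0,0,0],[0,0,-25,0,0,0,0],[0,0,-25,0,0,0,0],[0,0,-20,0,0,0,0],[0,0,0,0,0,0,0],[0,0,0,0,0,0,0],[0,0,0,0,0,0,0],[0,0,0,0,0,0,0]]
  ]
}}

```text
time_s: 12.3
eef_pos: [0.4492, -0.1817, 0.1216]
eef_rot: [-0.001, -0.0, 1.0, 0.001]
wrist_force: [0.3, -0.3, -0.1]
opening: 0.0
grasp_force: 0.0
```

Run:
```python
from h import *
c=grab('wrist'); cv2.imwrite('pics/w2.png',c['frame'])
```

```text
(no output)
```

View pics/w2.png

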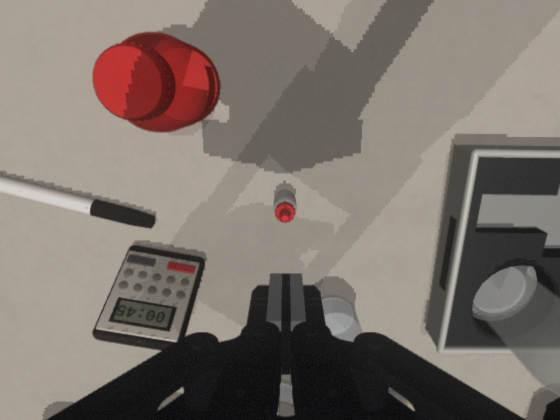

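The gripper shut on nothing and the vial still stands (286,210). I'll measure it again from this view.

Run:
```python
from h import *
c=load('wrist'); P=pts(c); f=c['frame']; hsv=cv2.cvtColor(f,cv2.COLOR_BGR2HSV)
o=ctrl.get_obs(); print(o['eef_pos'],c['xyz'])
sl=np.s_[195:225,270:302]
print('reddepth', np.round(np.median(P[205:216,281:290].reshape(-1,3),0),4), 'body',np.round(np.median(P[192:200,281:290].reshape(-1,3),0),4))
red=((hsv[...,0]<8)|(hsv[...,0]>172))&(hsv[...,1]>120); m=np.zeros_like(red); m[sl]=red[sl]; vv,uu=np.nonzero(m)
print('cap px',uu.min(),uu.max(),vv.min(),vv.max())
for z in(.03,.048): print(z,onz(c,[(286,212)],z)[0].round(4))
R_=R(c)
for p in (o['eef_pos'],[.4485,-.1825,.048],[.4485,-.1825,0]):
    d=(np.array(p)-c['xyz'])@R_; print('proj',c['cx']+c['fx']*d[0]/d[2],c['cy']+c['fy']*d[1]/d[2])
t=grab('top');hs=cv2.cvtColor(t['frame'],cv2.COLOR_BGR2HSV); r=((hs[...,0]<8)|(hs[...,0]>172))&(hs[...,1]>120); k=np.argwhere(r[225:255,300:325]); print(len(k),k.mean(0)+[225,300])
```

```text
[ 0.44924492 -0.1817538   0.12168277] [ 0.36596963 -0.18239875  0.29342761]
reddepth [ 0.4475 -0.1826  0.0402] body [ 0.4428 -0.1826  0.0201]
cap px 275 294 202 222
0.03 [ 0.4526 -0.1819  0.03  ]
0.048 [ 0.4467 -0.1819  0.048 ]
proj 286.5220289378454 262.09369178571586
proj 285.11524615227034 214.4378027665008
proj 285.14082516695095 195.6813068753382
15 [238.53333333 312.13333333]
```

Run:
```python
from h import *
c=load('wrist'); P=pts(c); e=np.array([.4492,-.1818,.1217])
for v in range(268,330,6): print(v,[ (np.round((P[v,u]-e)*1000,0)).astype(int).tolist() for u in (277,294)])
print(np.round(P[204:222:2,285],3).tolist())
```

```text
268 [[64, -8, -121], [65, 7, -122]]
274 [[-11, -4, 34], [-12, 3, 35]]
280 [[-11, -4, 38], [-11, 3, 39]]
286 [[-12, -4, 45], [-11, 3, 44]]
292 [[-11, -4, 48], [-10, 3, 47]]
298 [[-11, -4, 53], [-11, 3, 53]]
304 [[-11, -4, 57], [-12, 2, 58]]
310 [[-11, -3, 61], [-11, 2, 60]]
316 [[-11, -3, 64], [-11, 2, 64]]
322 [[-10, -3, 67], [-10, 2, 66]]
328 [[-12, -3, 71], [-12, 2, 72]]
[[0.445, -0.183, 0.036], [0.446, -0.183, 0.037], [0.447, -0.183, 0.039], [0.448, -0.183, 0.04], [0.448, -0.183, 0.045], [0.448, -0.183, 0.049], [0.45, -0.183, 0.047], [0.451, -0.183, 0.049], [0.453, -0.183, 0.048]]
```

Run:
```python
from h import *
for n in('side','top'):
    c=grab(n); P=pts(c); e=ctrl.get_obs()['eef_pos']
    d=P-e; m=(abs(d[...,0])<.03)&(abs(d[...,1])<.03)&(d[...,2]>-.05)&(d[...,2]<.12)
    z=np.sort(d[m][:,2]); print(n,m.sum(),np.round(z[:12]*1000),np.round(z[::max(1,len(z)//10)]*1000))
    if n=='side':
        vv,uu=np.nonzero(m); print(uu.min(),uu.max(),vv.min(),vv.max()); cv2.imwrite('pics/s2.png',cv2.resize(c['frame'][60:240,220:400],(600,600)))
```

```text
side 207 [26. 29. 29. 29. 30. 30. 30. 31. 31. 31. 31. 32.] [ 26.  35.  41.  47.  53.  59.  66.  83. 103. 111. 118.]
307 323 110 144
top 4 [79. 82. 83. 92.] [79. 82. 83. 92.]
```

View pics/s2.png

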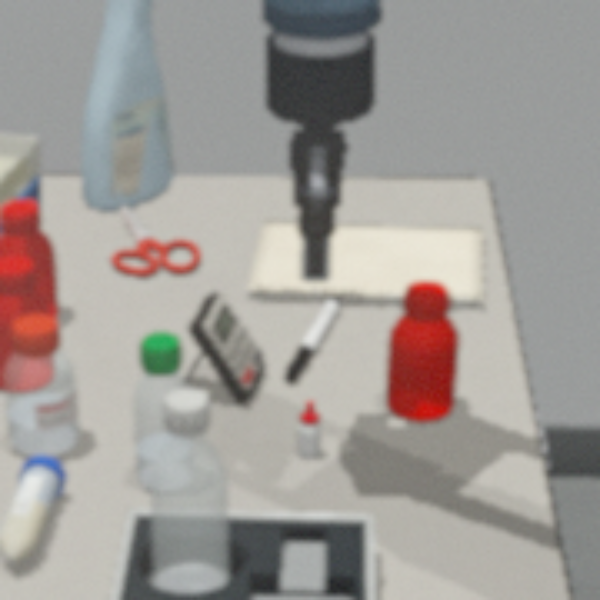

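The side view confirms it: the shut fingertips (crop px 316,278) end about 30 mm behind the reported TCP. That also explains the miss, and why the tall bottle was held by its cap top. From here I aim with tip z = reported z + 0.030.

>>> {"method": "jog_arm", "body": {
  "series": [
    [[0,-0.7,10,0,0,0,40],[0,0,20,0,0,0,40],[0,0,20,0,0,0,40],[0,0,0,0,0,0,40],[0,0,25,0,0,0,40],[0,0,25,0,0,0,40],[0,0,20,0,0,0,40],[0,0,6.5,0,0,0,40],[0,0,0,0,0,0,40],[0,0,0,0,0,0,0]]
  ]
}}

```text
time_s: 13.5
eef_pos: [0.4507, -0.1835, -0.0027]
eef_rot: [0.001, -0.0, 1.0, -0.0]
wrist_force: [0.2, 0.1, 0.7]
opening: 0.311
grasp_force: 0.0
```

>>> {"method": "jog_arm", "body": {
  "series": [
    [[0,0,0,0,0,0,0],[0,0,0,0,0,0,0],[0,0,0,0,0,0,0],[0,0,0,0,0,0,0],[0,0,0,0,0,0,0],[0,0,-5,0,0,0,0],[0,0,-10,0,0,0,0],[0,0,-20,0,0,0,0],[0,0,-25,0,0,0,0],[0,0,-20,0,0,0,0]]
  ]
}}

```text
time_s: 14.5
eef_pos: [0.4502, -0.1832, 0.0782]
eef_rot: [0.0, -0.0, 1.0, -0.0]
wrist_force: [-0.3, -0.0, -0.1]
opening: 0.155
grasp_force: 58.5
```

>>> {"method": "jog_arm", "body": {
  "series": [
    [[0,10,0,0,0,0,0],[0,30,0,0,0,0,0],[0,40,0,0,0,0,0],[0,45,0,0,0,0,0],[0,45,0,0,0,0,0],[0,45,0,0,0,0,0],[0,35,0,0,0,0,0],[-10,17,0,0,0,0,0],[-25,0,0,0,0,0,0],[-25,0,0,0,0,0,0]]
  ]
}}

```text
time_s: 15.5
eef_pos: [0.5092, 0.0857, 0.0755]
eef_rot: [-0.001, -0.001, 1.0, 0.0]
wrist_force: [-0.7, -0.7, 0.3]
opening: 0.153
grasp_force: 58.6
```

>>> {"method": "jog_arm", "body": {
  "series": [
    [[-20,0,0,0,0,0,0],[0,0,0,0,0,0,0],[0,0,15,0,0,0,0],[0,0,15,0,0,0,0],[0,0,10,0,0,0,0],[0,0,0,0,0,0,0],[0,0,0,0,0,0,0],[0,0,0,0,0,0,0],[0,0,0,0,0,0,0],[0,0,0,0,0,0,0]]
  ]
}}

```text
time_s: 16.5
eef_pos: [0.5303, 0.084, 0.0369]
eef_rot: [0.001, -0.0, 1.0, -0.0]
wrist_force: [0.5, 0.5, -0.8]
opening: 0.157
grasp_force: 58.6
```

Run:
```python
from h import *
c=grab('wrist'); cv2.imwrite('pics/w3.png',c['frame']); print(ctrl.get_obs()['eef_pos'])
```

```text
[0.53025187 0.08404549 0.03676848]
```

View pics/w3.png

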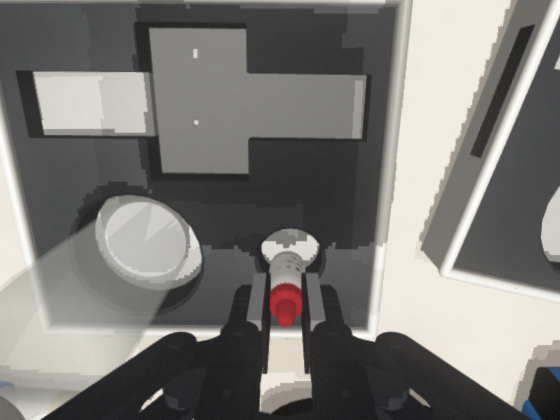

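The vial is held upright by its cap (286,290), with its base over the small well (290,250). Lowering it.

>>> {"method": "jog_arm", "body": {
  "series": [
    [[0,0,10,0,0,0,0],[0,0,10,0,0,0,0],[0,0,7,0,0,0,0],[0,0,3,0,0,0,0],[0,0,1,0,0,0,0],[0,0,1,0,0,0,0],[0,0,0,0,0,0,0],[0,0,0,0,0,0,0],[0,0,0,0,0,0,0],[0,0,0,0,0,0,0]]
  ]
}}

```text
time_s: 17.55
eef_pos: [0.5305, 0.0849, 0.0064]
eef_rot: [0.0, -0.0, 1.0, 0.001]
wrist_force: [-8.3, 2.6, 24.7]
opening: 0.154
grasp_force: 66.7
```

>>> {"method": "jog_arm", "body": {
  "series": [
    [[0,0,-1,0,0,0,0],[0,0,0,0,0,0,0],[0,0,0,0,0,0,34],[0,0,0,0,0,0,34],[0,0,0,0,0,0,34],[0,0,0,0,0,0,34],[0,0,-20,0,0,0,34],[0,0,-30,0,0,0,34],[0,0,-30,0,0,0,34],[0,0,-20,0,0,0,34]]
  ]
}}

```text
time_s: 18.55
eef_pos: [0.5306, 0.0839, 0.1071]
eef_rot: [0.001, -0.0, 1.0, -0.0]
wrist_force: [-0.1, -0.2, -0.3]
opening: 0.399
grasp_force: 0.0
```

Run:
```python
from h import *
c=grab('wrist'); P=pts(c); hsv=cv2.cvtColor(c['frame'],cv2.COLOR_BGR2HSV)
m=((hsv[...,0]<8)|(hsv[...,0]>172))&(hsv[...,1]>120)&(np.hypot(P[...,0]-.53,P[...,1]-.084)<.03)
print(m.sum(),np.round(np.median(P[m],0),4),np.round(P[m].min(0),4),np.round(P[m].max(0),4))
t=grab('top'); T=pts(t); hs=cv2.cvtColor(t['frame'],cv2.COLOR_BGR2HSV)
# marker again
z=T[...,2]; b=np.zeros(z.shape,np.uint8); b[218:268,345:395]=((z>.006)&(z<.06))[218:268,345:395]
n,l,s,ce=cv2.connectedComponentsWithStats(b); k=l==1+np.argmax(s[1:,4]); vv,uu=np.nonzero(k); q=onz(t,np.c_[uu,vv],.01)[:,:2]*1000
print(cv2.minAreaRect(q.astype(np.float32)))
```

```text
407 [0.5281 0.0836 0.0478] [0.5223 0.0753 0.011 ] [0.5494 0.0912 0.0599]
((448.20684814453125, -357.355224609375), (140.81900024414062, 19.29701042175293), 74.01924133300781)
```

The vial is upright and seated, with its top at z 0.059. Next the marker: turn by 1.838 rad, then travel.

>>> {"method": "jog_arm", "body": {
  "series": [
    [[25,0,-15,0,0,0,34],[40,0,-15,0,0,0,34],[15,0,-10,0,0,0,34],[0,0,0,0,0,0.1414,34],[0,0,0,0,0,0.1414,34],[0,0,0,0,0,0.1414,34],[0,0,0,0,0,0.1414,34],[0,0,0,0,0,0.1414,34],[0,0,0,0,0,0.1414,34],[0,0,0,0,0,0.1414,34]]
  ]
}}

```text
time_s: 19.65
eef_pos: [0.449, 0.084, 0.1438]
eef_rot: [-0.001, 0.477, 0.879, -0.001]
wrist_force: [0.2, 0.1, 0.1]
opening: 0.398
grasp_force: 0.0
```

>>> {"method": "jog_arm", "body": {
  "series": [
    [[0,0,0,0,0,0.1414,34],[0,0,0,0,0,0.1414,34],[0,0,0,0,0,0.1414,34],[0,0,0,0,0,0.1414,34],[0,0,0,0,0,0.1414,34],[0,0,0,0,0,0.1414,34],[-38.6,10.6,0,0,0,0,34],[-38.6,10.6,0,0,0,0,34],[-38.6,10.6,0,0,0,0,34],[-38.6,10.6,0,0,0,0,34]]
  ]
}}

```text
time_s: 20.65
eef_pos: [0.4491, -0.0772, 0.1439]
eef_rot: [-0.001, 0.795, 0.607, -0.0]
wrist_force: [0.5, -0.8, -0.4]
opening: 0.398
grasp_force: 0.0
```

>>> {"method": "jog_arm", "body": {
  "series": [
    [[-38.6,10.6,0,0,0,0,34],[-38.6,10.6,0,0,0,0,34],[-38.6,10.6,0,0,0,0,34],[-38.6,10.6,0,0,0,0,34],[-38.6,10.6,0,0,0,0,34],[-38.6,10.6,0,0,0,0,34],[-38.6,10.6,0,0,0,0,34],[0,0,0,0,0,0,34],[0,0,0,0,0,0,34],[0,0,0,0,0,0,34]]
  ]
}}

```text
time_s: 21.65
eef_pos: [0.4497, -0.3549, 0.144]
eef_rot: [-0.001, 0.795, 0.607, 0.0]
wrist_force: [-0.3, 0.7, 0.6]
opening: 0.4
grasp_force: 0.0
```

```bash
cat > d.py <<'E'
import sys
from h import *
from scipy.spatial.transform import Rotation as Q
o=ctrl.get_obs(); q=o['eef_rot']; M=Q.from_quat([q[1],q[2],q[3],q[0]]).as_matrix()
t=np.array([float(a) for a in sys.argv[1:4]])
print('yaw deg',np.degrees(np.arctan2(-M[0,1],M[1,1])),'tool mm',np.round((t-o['eef_pos'])@M*1000,1),o['eef_pos'])
E
python3 d.py .449 -.3575 .04
python3 - <<'E'
from h import *
c=grab('wrist'); P=pts(c); z=P[...,2]
b=((z>.007)&(z<.03)&(abs(P[...,0]-.449)<.09)&(abs(P[...,1]+.3575)<.09)).astype(np.uint8); b[260:]=0
n,l,s,ce=cv2.connectedComponentsWithStats(b); k=l==1+np.argmax(s[1:,4]); q=P[k][:,:2]*1000; print(k.sum(),cv2.minAreaRect(q.astype(np.float32)),s[1+np.argmax(s[1:,4])])
cv2.imwrite('pics/w4.png',c['frame'])
E
```

```text
yaw deg -105.2904028107906 tool mm [ -2.9   0.2 104. ] [ 0.44973811 -0.35485085  0.14397737]
2413 ((451.44097900390625, -352.5235595703125), (131.4158477783203, 13.604223251342773), 74.56135559082031) [ 279  108   17  152 2413]
```

View pics/w4.png

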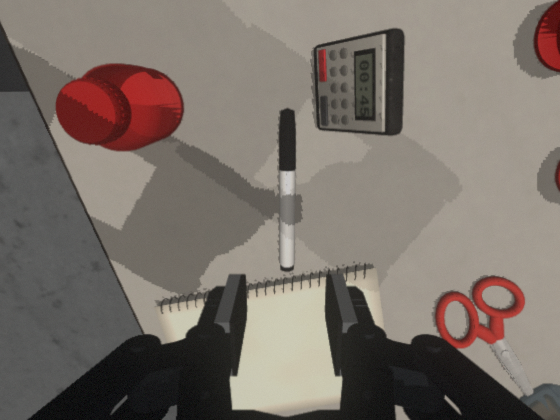

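The marker runs from (287,108) to (287,270), aligned with the tool and centred between the fingers. The timer (360,80) is clear.

>>> {"method": "jog_arm", "body": {
  "series": [
    [[-2,0.8,20,0,0,0,34],[0,0,35,0,0,0,34],[0,0,35,0,0,0,34],[0,0,35,0,0,0,34],[0,0,25,0,0,0,34],[0,0,15,0,0,0,34],[0,0,4,0,0,0,34],[0,0,0,0,0,0,34],[0,0,0,0,0,0,34],[0,0,0,0,0,0,0]]
  ]
}}

```text
time_s: 22.7
eef_pos: [0.4514, -0.3594, -0.0221]
eef_rot: [0.001, 0.795, 0.607, 0.0]
wrist_force: [-0.8, 0.7, 0.4]
opening: 0.244
grasp_force: 0.0
```

>>> {"method": "jog_arm", "body": {
  "series": [
    [[0,0,0,0,0,0,0],[0,0,0,0,0,0,0],[0,0,0,0,0,0,0],[0,0,0,0,0,0,0],[0,0,-10,0,0,0,0],[0,0,-20,0,0,0,0],[0,0,-25,0,0,0,0],[0,0,-25,0,0,0,0],[0,0,-20,0,0,0,0],[0,0,0,0,0,0,0]]
  ]
}}

```text
time_s: 23.7
eef_pos: [0.4523, -0.3606, 0.0805]
eef_rot: [0.004, 0.795, 0.607, 0.0]
wrist_force: [0.3, -0.8, -0.8]
opening: 0.129
grasp_force: 58.8
```

>>> {"method": "jog_arm", "body": {
  "series": [
    [[0,0,-10,0,0,-0.1278,0],[0,0,-10,0,0,-0.1278,0],[20,0,0,0,0,0,0],[40,0,0,0,0,0,0],[45,0,0,0,0,0,0],[45,0,0,0,0,0,0],[45,0,0,0,0,0,0],[45,0,0,0,0,0,0],[45,0,0,0,0,0,0],[45,0,0,0,0,0,0]]
  ]
}}

```text
time_s: 24.7
eef_pos: [0.4535, -0.0266, 0.0958]
eef_rot: [-0.0, 0.711, 0.703, -0.0]
wrist_force: [0.8, -0.2, 0.6]
opening: 0.131
grasp_force: 58.8
```

>>> {"method": "jog_arm", "body": {
  "series": [
    [[40,0,0,0,0,0,0],[22,0,0,0,0,0,0],[6,0,0,0,0,0,0],[0,0,0,0,0,0,0],[0,0,0,0,0,0,0],[0,0,20,0,0,0,0],[0,0,20,0,0,0,0],[0,0,10,0,0,0,0],[0,0,0,0,0,0,0],[0,0,0,0,0,0,0]]
  ]
}}

```text
time_s: 25.7
eef_pos: [0.4554, 0.0389, 0.0466]
eef_rot: [0.0, 0.712, 0.703, -0.0]
wrist_force: [-0.6, 0.0, 0.3]
opening: 0.126
grasp_force: 58.8
```

```bash
python3 d.py .4528 .0375 -.005
python3 - <<'E'
from h import *
c=grab('wrist'); cv2.imwrite('pics/w5.png',c['frame'])
E
```

```text
yaw deg -90.72421583855352 tool mm [-1.4 -2.6 51.6] [0.45538635 0.03891364 0.04656904]
```

View pics/w5.png

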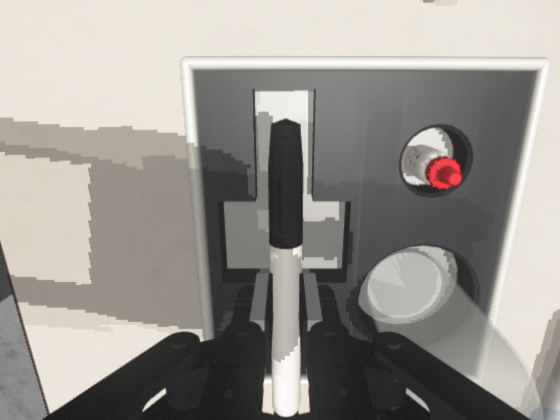

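The marker (285,200) lies over its groove (285,95 to 230), and the vial stands in its well (440,165). A 2.6 mm correction, then lower.

>>> {"method": "jog_arm", "body": {
  "series": [
    [[-1.4,-2.6,10,0,0,0,0],[0,0,15,0,0,0,0],[0,0,15,0,0,0,0],[0,0,8,0,0,0,0],[0,0,2,0,0,0,0],[0,0,1,0,0,0,0],[0,0,1,0,0,0,0],[0,0,0,0,0,0,0],[0,0,0,0,0,0,0],[0,0,0,0,0,0,0]]
  ]
}}

```text
time_s: 26.75
eef_pos: [0.4516, 0.0383, -0.0041]
eef_rot: [-0.001, 0.711, 0.703, -0.001]
wrist_force: [-10.5, 0.4, 20.9]
opening: 0.131
grasp_force: 61.0
```

>>> {"method": "jog_arm", "body": {
  "series": [
    [[0,0,-1,0,0,0,0],[0,0,0,0,0,0,32],[0,0,0,0,0,0,32],[0,0,0,0,0,0,32],[0,0,-10,0,0,0,32],[0,0,-25,0,0,0,32],[0,0,-30,0,0,0,32],[0,0,-30,0,0,0,32],[0,0,-30,0,0,0,32],[0,0,-30,0,0,0,32]]
  ]
}}

```text
time_s: 27.75
eef_pos: [0.4523, 0.0382, 0.1522]
eef_rot: [0.0, 0.711, 0.703, 0.0]
wrist_force: [-0.4, -0.5, -0.1]
opening: 0.376
grasp_force: 0.0
```

Run:
```python
from h import *
c=grab('wrist'); P=pts(c); f=c['frame']; cv2.imwrite('pics/w6.png',f)
# height profile along marker: max z near x=.4528 for y bins
for y in np.arange(-.04,.125,.02):
    m=(abs(P[...,1]-y)<.006)&(abs(P[...,0]-.4528)<.014)&(P[...,2]<.06); 
    if m.sum(): 
        q=P[m]; h=q[q[:,2]>np.percentile(q[:,2],97)-.004]; print(round(y,3),np.round(np.percentile(q[:,2],97),4),np.round(h[:,0].mean(),4))
```

```text
-0.04 0.0316 0.4528
-0.02 0.0328 0.4525
0.0 0.0325 0.4521
0.02 0.0328 0.4525
0.04 0.0327 0.453
0.06 0.0327 0.4533
0.08 0.0348 0.4525
0.1 0.0349 0.4525
0.12 0.0318 0.4514
```

View pics/w6.png

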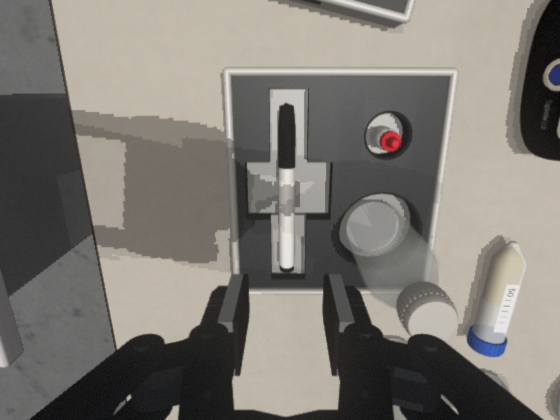

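The marker lies flat in its groove at (287,190), with its top at z 0.033 to 0.034 all along. Next the squat bottle.

>>> {"method": "jog_arm", "body": {
  "series": [
    [[0,0,-25,0,0,0,64],[-10,9,-20,0,0,0,64],[-30,28,0,0,0,0,64],[-33,31,0,0,0,0,64],[-33,31,0,0,0,0,64],[-33,31,0,0,0,0,64],[-33,31,0,0,0,0,64],[-30,28,0,0,0,0,64],[-22,18,0,0,0,0,64],[0,0,0,0,0,0,64]]
  ]
}}

```text
time_s: 28.8
eef_pos: [0.658, -0.1915, 0.1947]
eef_rot: [0.0, 0.712, 0.702, -0.0]
wrist_force: [-0.4, 0.6, -0.7]
opening: 0.749
grasp_force: 0.0
```

```bash
python3 d.py .656 -.1885 .046
python3 - <<'E'
from h import *
c=grab('wrist'); P=pts(c); z=P[...,2]
m=(z>.098)&(z<.113)&(np.hypot(P[...,0]-.656,P[...,1]+.1885)<.04); q=P[m]; print(m.sum(),np.round(np.median(q,0),4),np.round(q.min(0),4),np.round(q.max(0),4))
h=cv2.cvtColor(c['frame'],cv2.COLOR_BGR2HSV); print('hsv',np.median(h[m],0))
E
```

```text
yaw deg -90.83186248671574 tool mm [  3.1  -2.  148.7] [ 0.65798103 -0.19153778  0.19473222]
1845 [ 0.6586 -0.1893  0.1059] [ 0.6404 -0.2082  0.0981] [ 0.6771 -0.1729  0.1083]
hsv [  3. 167. 108.]
```

>>> {"method": "jog_arm", "body": {
  "series": [
    [[1.5,0.7,20,0,0,0,64],[0,0,30,0,0,0,64],[0,0,30,0,0,0,64],[0,0,30,0,0,0,64],[0,0,25,0,0,0,64],[0,0,12,0,0,0,64],[0,0,0,0,0,0,64],[0,0,0,0,0,0,0],[0,0,0,0,0,0,0],[0,0,0,0,0,0,0]]
  ]
}}

```text
time_s: 29.85
eef_pos: [0.6592, -0.1874, 0.0509]
eef_rot: [0.002, 0.711, 0.703, 0.001]
wrist_force: [0.3, 1.2, 5.4]
opening: 0.405
grasp_force: 60.5
```

>>> {"method": "jog_arm", "body": {
  "series": [
    [[0,0,0,0,0,0,0],[0,0,0,0,0,0,0],[0,0,0,0,0,0,0],[0,0,-5,0,0,0,0],[0,0,-15,0,0,0,0],[0,0,-30,0,0,0,0],[0,0,-40,0,0,0,0],[0,0,-40,0,0,0,0],[0,0,-30,0,0,0,0],[0,0,-10,0,0,0,0]]
  ]
}}

```text
time_s: 30.85
eef_pos: [0.6595, -0.1876, 0.2242]
eef_rot: [0.004, 0.711, 0.703, 0.001]
wrist_force: [0.2, -0.1, -1.8]
opening: 0.402
grasp_force: 59.9
```

>>> {"method": "jog_arm", "body": {
  "series": [
    [[15,-6,0,0,0,0,0],[35,-12,0,0,0,0,0],[45,-17,0,0,0,0,0],[45,-17,0,0,0,0,0],[45,-17,0,0,0,0,0],[45,-17,0,0,0,0,0],[45,-17,0,0,0,0,0],[45,-17,0,0,0,0,0],[45,-17,0,0,0,0,0],[40,-12,0,0,0,0,0]]
  ]
}}

```text
time_s: 31.85
eef_pos: [0.5093, 0.2224, 0.2155]
eef_rot: [-0.002, 0.711, 0.703, -0.002]
wrist_force: [0.9, 0.1, -0.7]
opening: 0.406
grasp_force: 60.0
```

>>> {"method": "jog_arm", "body": {
  "series": [
    [[22,-6,0,0,0,0,0],[8,-3,0,0,0,0,0],[0,0,0,0,0,0,0],[0,0,20,0,0,0,0],[0,0,35,0,0,0,0],[0,0,35,0,0,0,0],[0,0,20,0,0,0,0],[0,0,0,0,0,0,0],[0,0,0,0,0,0,0],[0,0,0,0,0,0,0]]
  ]
}}

```text
time_s: 32.85
eef_pos: [0.506, 0.2498, 0.1098]
eef_rot: [0.001, 0.711, 0.703, 0.001]
wrist_force: [0.4, 1.2, -0.5]
opening: 0.402
grasp_force: 60.0
```

```bash
python3 d.py .508 .250 .055
```

```text
yaw deg -90.71365248177771 tool mm [ 0.2  1.9 54.8] [0.50598009 0.24978647 0.10983136]
```

>>> {"method": "jog_arm", "body": {
  "series": [
    [[0,2,10,0,0,0,0],[0,0,15,0,0,0,0],[0,0,15,0,0,0,0],[0,0,10,0,0,0,0],[0,0,2,0,0,0,0],[0,0,1,0,0,0,0],[0,0,1,0,0,0,0],[0,0,0,0,0,0,0],[0,0,0,0,0,0,0],[0,0,0,0,0,0,0]]
  ]
}}

```text
time_s: 33.85
eef_pos: [0.5052, 0.2502, 0.0548]
eef_rot: [-0.001, 0.711, 0.703, -0.001]
wrist_force: [-6.3, -0.3, 13.1]
opening: 0.401
grasp_force: 62.8
```

>>> {"method": "jog_arm", "body": {
  "series": [
    [[0,0,-0.5,0,0,0,0],[0,0,0,0,0,0,62],[0,0,0,0,0,0,62],[0,0,0,0,0,0,62],[0,0,0,0,0,0,62],[0,0,-15,0,0,0,62],[0,0,-30,0,0,0,62],[0,0,-40,0,0,0,62],[0,0,-40,0,0,0,62],[0,0,-25,0,0,0,62]]
  ]
}}

```text
time_s: 34.85
eef_pos: [0.5081, 0.2505, 0.2097]
eef_rot: [0.001, 0.711, 0.703, 0.002]
wrist_force: [1.7, 0.1, -0.3]
opening: 0.73
grasp_force: 0.0
```

```bash
python3 - <<'E'
from h import *
c=grab('wrist'); P=pts(c); z=P[...,2]
m=(z>.095)&(z<.125)&(np.hypot(P[...,0]-.508,P[...,1]-.25)<.04); q=P[m]; print('cap',m.sum(),np.round(np.median(q,0),4),np.round(q.min(0),4),np.round(q.max(0),4))
t=grab('top'); T=pts(t); hsv=cv2.cvtColor(t['frame'],cv2.COLOR_BGR2HSV)
z=T[...,2]; b=np.zeros(z.shape,np.uint8); b[154:194,255:300]=((z>.010)&(z<.05))[154:194,255:300]
n,l,s,ce=cv2.connectedComponentsWithStats(b); k=l==1+np.argmax(s[1:,4]); vv,uu=np.nonzero(k); q=onz(t,np.c_[uu,vv],.017)[:,:2]*1000
print('tube',cv2.minAreaRect(q.astype(np.float32)))
E
python3 d.py .6535 -.0667 .15
```

```text
cap 1791 [0.5069 0.2485 0.1101] [0.4885 0.2283 0.0951] [0.5249 0.2642 0.1125]
tube ((653.546142578125, -66.72160339355469), (110.58032989501953, 35.23697280883789), 84.03150939941406)
yaw deg -90.65821264803186 tool mm [-316.1  146.9   61.7] [0.5096649  0.25089158 0.21111138]
```

The squat bottle is seated, with its cap top at z 0.110 and centred in the well. Now the tube.

>>> {"method": "jog_arm", "body": {
  "series": [
    [[-20,9,0,0,0,0,60],[-40,18,0,0,0,0,60],[-40,19,0,0,0,0,60],[-40,19,0,0,0,0,60],[-40,19,0,0,0,0,60],[-40,19,0,0,0,0,60],[-40,18,0,0,0,0,60],[-36,16,0,0,0,0,60],[-20,10,20,0,0,0,60],[0,0,20,0,0,0,60]]
  ]
}}

```text
time_s: 35.95
eef_pos: [0.6511, -0.0715, 0.1645]
eef_rot: [0.001, 0.713, 0.702, 0.0]
wrist_force: [0.1, -0.5, -0.0]
opening: 0.701
grasp_force: 0.0
```

>>> {"method": "jog_arm", "body": {
  "series": [
    [[0,0,20,0,0,0.08,50],[0,0,0,0,0,0,50],[0,0,0,0,0,0,50],[0,0,0,0,0,0,50],[0,0,0,0,0,0,50],[0,0,0,0,0,0,50],[0,0,0,0,0,0,50],[0,0,0,0,0,0,50],[0,0,0,0,0,0,50],[0,0,0,0,0,0,50]]
  ]
}}

```text
time_s: 36.95
eef_pos: [0.6499, -0.0676, 0.1448]
eef_rot: [-0.0, 0.739, 0.674, -0.0]
wrist_force: [-0.6, 0.0, -0.7]
opening: 0.584
grasp_force: 0.0
```

```bash
python3 - <<'E'
from h import *
c=grab('wrist'); P=pts(c); z=P[...,2]; cv2.imwrite('pics/w7.png',c['frame'])
m=(z>.012)&(z<.045)&(abs(P[...,0]-.6535)<.045)&(abs(P[...,1]+.067)<.07)
b=m.astype(np.uint8); n,l,s,ce=cv2.connectedComponentsWithStats(b); i=1+np.argmax(s[1:,4]); k=l==i; q=(P[k][:,:2]*1000).astype(np.float32)
print(s[i],cv2.minAreaRect(q))
for y in np.arange(-.115,-.02,.012):
    w=P[k&(abs(P[...,1]-y)<.004)]
    if len(w)>5: tp=w[w[:,2]>w[:,2].max()-.004]; print(round(y,3),'zmax',round(w[:,2].max(),4),'x ridge',round(tp[:,0].mean(),4),'x',np.round([w[:,0].min(),w[:,0].max()],4))
E
python3 d.py .6535 -.067 -.024
```

```text
[ 269  122   40  140 4627] ((652.4249877929688, -66.5477523803711), (112.84104919433594, 33.82460403442383), 85.02649688720703)
-0.115 zmax 0.0358 x ridge 0.6482 x [0.6314 0.6653]
-0.103 zmax 0.0332 x ridge 0.6494 x [0.6329 0.6636]
-0.091 zmax 0.0339 x ridge 0.6502 x [0.6361 0.6646]
-0.079 zmax 0.0342 x ridge 0.651 x [0.6364 0.6655]
-0.067 zmax 0.034 x ridge 0.6521 x [0.6377 0.6664]
-0.055 zmax 0.0343 x ridge 0.6529 x [0.638  0.6674]
-0.043 zmax 0.0335 x ridge 0.6534 x [0.6394 0.6683]
-0.031 zmax 0.0333 x ridge 0.6541 x [0.6398 0.6689]
yaw deg -95.24815061239862 tool mm [  0.9   3.5 168.7] [ 0.64994351 -0.06762595  0.14474423]
```

View pics/w7.png

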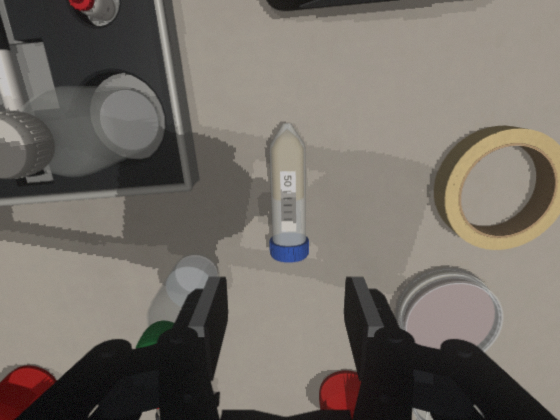

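The tube spans (288,125) to (290,262), aligned with the tool. The tape and dish on the right and the small bottle at lower left are clear of the fingers.

>>> {"method": "jog_arm", "body": {
  "series": [
    [[1,2.4,20,0,0,0,50],[0,0,35,0,0,0,50],[0,0,35,0,0,0,50],[0,0,35,0,0,0,50],[0,0,27,0,0,0,50],[0,0,13,0,0,0,50],[0,0,5,0,0,0,50],[0,0,0,0,0,0,50],[0,0,0,0,0,0,50],[0,0,0,0,0,0,0]]
  ]
}}

```text
time_s: 38.0
eef_pos: [0.6539, -0.0672, -0.0233]
eef_rot: [0.001, 0.739, 0.674, 0.001]
wrist_force: [0.1, -0.9, 0.8]
opening: 0.428
grasp_force: 0.0
```

>>> {"method": "jog_arm", "body": {
  "series": [
    [[0,0,0,0,0,0,0],[0,0,0,0,0,0,0],[0,0,0,0,0,0,0],[0,0,0,0,0,0,0],[0,0,-10,0,0,0,0],[0,0,-25,0,0,0,0],[0,0,-40,0,0,0,0],[0,0,-40,0,0,0,0],[0,0,-40,0,0,0,0],[0,0,-20,0,0,0,0]]
  ]
}}

```text
time_s: 39.0
eef_pos: [0.6544, -0.0673, 0.1552]
eef_rot: [0.003, 0.739, 0.674, 0.002]
wrist_force: [0.2, -0.6, -1.6]
opening: 0.321
grasp_force: 59.1
```

```bash
python3 d.py .4264 .2698 .2
```

```text
yaw deg -95.239925813918 tool mm [ 314.8 -257.5  -46.8] [ 0.65435031 -0.06728445  0.15522338]
```

>>> {"method": "jog_arm", "body": {
  "series": [
    [[10,-8,-15,0,0,0,0],[28,-23,0,0,0,0,0],[38,-31,0,0,0,0,0],[38,-31,0,0,0,0,0],[38,-31,0,0,0,0,0],[38,-31,0,0,0,0,0],[38,-31,0,0,0,0,0],[38,-31,0,0,0,0,0],[32,-26,0,0,0,0,0],[17,-14,0,0,0,0,0]]
  ]
}}

```text
time_s: 40.0
eef_pos: [0.423, 0.2727, 0.1654]
eef_rot: [-0.0, 0.738, 0.675, 0.0]
wrist_force: [0.7, 0.3, -0.1]
opening: 0.317
grasp_force: 59.2
```

>>> {"method": "jog_arm", "body": {
  "series": [
    [[0,0,20,0,0,0.073,0],[0,0,25,0,0,0.073,0],[0,0,35,0,0,0,0],[0,0,20,0,0,0,0],[0,0,0,0,0,0,0],[0,0,0,0,0,0,0],[0,0,0,0,0,0,0],[0,0,0,0,0,0,0],[0,0,0,0,0,0,0],[0,0,0,0,0,0,0]]
  ]
}}

```text
time_s: 41.0
eef_pos: [0.4258, 0.2705, 0.0654]
eef_rot: [0.0, 0.786, 0.618, 0.001]
wrist_force: [0.6, -0.2, 0.2]
opening: 0.319
grasp_force: 59.2
```

```bash
python3 d.py .4264 .2698 -.010
```

```text
yaw deg -103.61517879256361 tool mm [-0.6  0.7 75.4] [0.42577512 0.27049152 0.06544867]
```

>>> {"method": "jog_arm", "body": {
  "series": [
    [[-0.6,0.7,20,0,0,0,0],[0,0,25,0,0,0,0],[0,0,15,0,0,0,0],[0,0,8,0,0,0,0],[0,0,3,0,0,0,0],[0,0,1.5,0,0,0,0],[0,0,1,0,0,0,0],[0,0,0.5,0,0,0,0],[0,0,0,0,0,0,0],[0,0,0,0,0,0,0]]
  ]
}}

```text
time_s: 42.0
eef_pos: [0.4262, 0.2697, -0.0088]
eef_rot: [0.0, 0.786, 0.618, 0.0]
wrist_force: [-0.1, -0.1, -0.4]
opening: 0.319
grasp_force: 59.2
```

No contact yet, so a little further before releasing.

>>> {"method": "jog_arm", "body": {
  "series": [
    [[0,0,0.5,0,0,0,0],[0,0,0.5,0,0,0,0],[0,0,0.5,0,0,0,0],[0,0,0,0,0,0,0],[0,0,0,0,0,0,0],[0,0,0,0,0,0,44],[0,0,0,0,0,0,44],[0,0,0,0,0,0,44],[0,0,0,0,0,0,44],[0,0,0,0,0,0,44]]
  ]
}}

```text
time_s: 43.0
eef_pos: [0.4258, 0.2696, -0.0109]
eef_rot: [-0.0, 0.786, 0.618, -0.0]
wrist_force: [0.2, 0.6, 0.1]
opening: 0.518
grasp_force: 0.0
```

>>> {"method": "jog_arm", "body": {
  "series": [
    [[0,0,-10,0,0,0,44],[0,0,-25,0,0,0,44],[0,0,-40,0,0,0,44],[0,0,-40,0,0,0,44],[0,0,-40,0,0,0,44],[0,0,-25,0,0,0,44],[0,0,0,0,0,0,44],[0,0,0,0,0,0,44],[0,0,0,0,0,0,44],[0,0,0,0,0,0,44]]
  ]
}}

```text
time_s: 44.0
eef_pos: [0.4248, 0.2692, 0.1678]
eef_rot: [-0.0, 0.786, 0.618, -0.001]
wrist_force: [0.2, 0.0, -0.4]
opening: 0.515
grasp_force: 0.0
```

Run:
```python
from h import *
c=grab('wrist'); P=pts(c); u=np.radians(76.4); A=np.array([np.cos(u),np.sin(u)]); B=np.array([np.sin(u),-np.cos(u)]); d=P[...,:2]-[.4264,.2698]; a=d@A; b=d@B
for s in np.arange(-.07,.071,.01):
    w=P[(abs(a-s)<.003)&(abs(b)<.02)&(P[...,2]<.08)]
    bb=b[(abs(a-s)<.003)&(abs(b)<.02)&(P[...,2]<.08)]
    if len(w)>5: print(round(s,3),round(float(np.percentile(w[:,2],97)),4),'ridge off',round(float(bb[w[:,2]>w[:,2].max()-.003].mean()),4))
t=grab('top'); T=pts(t)
for n,(x,y,h) in dict(tall=(.528,.003,.154),squat=(.507,.249,.11),small=(.5573,-.139,.12),vial=(.53,.084,.058)).items():
    m=(np.hypot(T[...,0]-x,T[...,1]-y)<.025)&(abs(T[...,2]-h)<.009); print(n,m.sum(),np.round(np.median(T[m],0),4) if m.any() else '')
a=cv2.resize(t['frame'][130:290,120:400],(800,457),interpolation=2); cv2.imwrite('pics/fin.png',a)
```

```text
-0.07 0.0352 ridge off -0.0001
-0.06 0.0315 ridge off 0.0001
-0.05 0.0488 ridge off 0.0003
-0.04 0.0483 ridge off -0.0001
-0.03 0.0465 ridge off 0.0003
-0.02 0.0473 ridge off 0.0002
-0.01 0.0472 ridge off 0.0001
0.0 0.0474 ridge off -0.0003
0.01 0.0473 ridge off -0.0002
0.02 0.0472 ridge off -0.0003
0.03 0.0464 ridge off 0.0003
0.04 0.0458 ridge off -0.0
0.05 0.0399 ridge off 0.0001
0.06 0.0159 ridge off -0.0001
0.07 0.0321 ridge off -0.0002
tall 93 [0.5278 0.0033 0.1552]
squat 130 [0.5048 0.2444 0.1105]
small 89 [ 0.5574 -0.1393  0.1211]
vial 11 [0.5282 0.0838 0.0538]
```

View pics/fin.png

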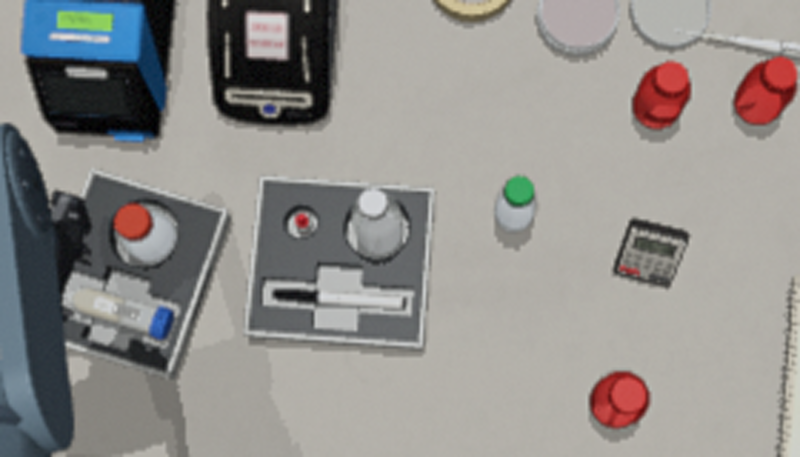

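Everything is seated: the tube (115,305) lies flat with its top at 0.048, squat (145,230), vial (302,222), tall (375,220) and marker (340,298) are in their recesses. The small bottle and timer haven't moved. Handing in.

```bash
python3 -c "
from bench import ctrl
print(ctrl.hand_in())"
```

```text
the job is handed in; nothing more can be done
None
```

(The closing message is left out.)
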